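Index the angle vise and check its slope with the angle gauge

ROBOT

A 6-joint arm with a two-finger parallel gripper is mounted at the origin on the work surface. World frame = base frame: x ahead of the robot, y to its left, z up, the work surface at z = 0. Lengths are in m, angles in rad, forces in N, time in s.
With the tool pointing down it reaches from about 0.35 to 0.775 m from the base axis. Payload 5.5 kg.
Tool frame: the origin (TCP) lies on the centre line of the jaws, within the pads' length; the fingertips stand 11 mm ahead of it and the grasp point (between the pads) lies 8 mm behind it (env.tip_extent is the distance from the TCP to the fingertips, in m); z points along the fingers, y is the line along which they close (so a half turn about z gives the same grasp; the last joint's range is limited). The gripper opens to 85 mm and grips with 20 to 120 N. Pads are 22 mm wide; open, the fingers measure 114 mm over their backs; the gripper's body (76 mm by 85 mm) begins 54 mm behind the grasp point. The pads swing forward as they close: fully open they stand 13 mm farther back than shut.
Start: joints at [1.116, 0.313, 0.046, 1.304, 0, 1.431], TCP at [0.178, 0.547, 0.242] pointing down, gripper open.
Joint ranges: [-2.76, 2.76], [-0.86, 1.69], [-1.03, 1.26], [-2.2, 2.34], [-1.47, 1.5], [-3.14, 3.14]. Speed limits (rad/s): [2.57, 2.57, 3.14, 3.14, 3.14, 3.14].

INTERFACE

Orientations are given as a unit quaternion [w, x, y, z].
In Python, from workcell import env gives the robot as it stands.
- The arm moves only by the shell command python3 -m jog 'ROWS' [FORCE]. ROWS is JSON, a list of rows, each a list of 5 numbers: the gripper's target within -1 to 1 (shut at 1, half-way at 0, fully open at -1), then the shift along the tool's x, y, z in m, then the turn about the tool's z in degrees. In form: [[fingers, tx, ty, tz, turn], ...]. A call has 1 to 5 rows; each row shifts and turns the commanded pose from where the row before left it, along the tool's axes as they then stand; what a row does not reach is not made up. A row lasts 1/12 s, in which the tool goes at most 41.7 mm and 7.16 degrees, less where a joint would pass 70% of its speed; a pose out of reach is approached as far as the arm can. A call is refused whole if a number of a shift passes 0.0417 or a number of a turn 7.16, either way. A call with a gripper value outside its range is refused whole. The fingers move at their own pace and stop on an object; FORCE is the grip in N (left out, the last holds). Time passes only in rows, so rows that do not move let the fingers close. It gives the time, the measured TCP pose, the force, the opening and the grip force at its end, in the units of the state.
- env.get_state(): the state, without advancing time (a new reading comes with each control period).
- env.read_camera(name): name is "scene" or "top" or "wrist"; returns a dict with "img" (420x560x3 uint8, red, green, blue), "fov_y" (degrees; the focal length in pixels is half the picture's height over the tangent of half this angle, whatever the lens; pixels are square), "cx", "cy" (the principal point, pixels), "T" (4x4, takes a point from camera to world coordinates). Camera axes: x right, y up, looking along -z (the intrinsics and any distortion apply to the point x, -y, -z); pixel columns grow to the right and rows downward; lengths in m; the calibration is good to about 2 mm. A picture is of the moment at which its call begins. There is no depth.
- env.hand_in(): hands the job in; it is judged then, once.
The state is a dict: "clock": time; "joint_pos": joint angles; "qvel": joint speeds; "tau": joint torques, N m; "tcp_pos": TCP position; "orientation": TCP orientation; "wrist_force": force on the tool from outside, world axes, zero at the start; "ft_torque": the same for the moment, N m; "finger_gap": finger opening in m; "grip_force": force on a finger pad.
Only numpy, scipy, OpenCV 4.12 (cv2) and the standard library are available. Lean on these libraries where they do the work, as an engineer would, in place of code of your own. Each camera call takes 0.05 s, during which the arm holds its last target. There are 200 camera calls.

TASK

Swing the angle vise round on its swivel base by the upright black handle until it clicks into the detent with its arm over the red mark, and let go of the handle. Then pick up the yellow angle gauge and hold it flush, both feet bearing, on the sloping top of the wooden block in the vise, in the middle and in line with the slope, pressing lightly so that the angle can be read, and finish while still holding it there. Leave the rest of the bench as it is.

Things in the scene. Friction and masses are not known exactly. Their poses are not given: they have to be found in the camera images.
- swivel (a joint): turn of the vise about the vertical axis of its base, rad, counter-clockwise from above positive. 0 = in the detent, arm over the red mark; starts negative, between detents. It stays where left (about 3 N at the handle); from -0.18 a spring plunger resists with about 10 N at the handle, past -0.1 it drops in and centres it within 0.02. Pushed further it climbs out past 0
- swivel_base: fixed dark round base of the vise, 210 mm across, 22 mm high, with a red mark on its rim (at its own -y side) and a plunger housing at its -x+y side, 38 mm high. Origin at the centre of its underside on the bench, on the swivel axis; z up. The vise on it reaches up to 0.20 m above the bench and 150 mm out from the axis
- index_handle (a point): centre of the upright round black handle, 22 mm in diameter, its top 29 mm above this point, free to be gripped from above; it stands at the end of a flat steel arm, 138 mm from the swivel axis and turning with the vise. At swivel = 0 it stands at x 0, y -138 mm in the frame of swivel_base
- tilt_hinge (a point): middle of the blue angle vise's tilt hinge, at the vise's low end; turns with the vise but does not tilt: x level, uphill; y along the hinge; z up. At swivel = 0 x is along x of swivel_base. The bed above is locked at an unmarked slope s of 11 to 30 degrees. The block's top, 90 mm up the slope by 66 mm across, is centred at x = 85 cos s - 45 sin s, z = 85 sin s + 45 cos s mm; jaws 10 mm lower
- gauge_center (a point): centre of the digital angle gauge, a yellow block 52 (x) by 34 (y) by 52 mm (z), 0.12 to 0.2 kg, standing on its base; z up out of its base, x along the base. Black display panels on its y faces, plain ends on its x faces. The base, 26 mm below this point, stands on a soft black rubber foot across each x end
- gauge_base (a point): centre of the underside of the gauge's base (52 by 34 mm), level with the undersides of its two feet; axes as gauge_center. When flush on the block, x lies along the slope either way round
- chuck_key: bystander: steel T-shaped drill chuck key, 70 by 80 mm, lying, 18 mm high; origin at the centre of its underside
- bit_case: bystander: red drill bit case, 75 by 150 by 32 mm; origin at the centre of its underside
- oil_bottle: bystander: white round oil bottle with red cap, 52 mm diameter, 130 mm tall; origin at the centre of its underside
- c_clamp: bystander: green C-clamp lying flat, 140 by 90 mm, 21 mm high; origin near the centre of its underside
- tape: bystander: orange tape measure standing, 70 by 34 by 66 mm; origin at the centre of its underside
- wrench: bystander: steel wrench lying flat, 180 mm long, 8 mm high; origin at the centre of its underside
- leg_blank: bystander: brown square wooden leg, 40 by 330 by 40 mm, lying along y at the back; origin at the centre of its underside
- foot_a: rubber foot across the gauge's base at its +x end, 13 (x) by 34 mm (y), gives 1 mm at 6 N; origin at the centre of its underside, 19.5 mm from gauge_base, axes as the gauge's. Flush means that both feet bear on the face
- foot_b: rubber foot across the gauge's base at its -x end, 13 (x) by 34 mm (y), gives 1 mm at 6 N; origin at the centre of its underside, 19.5 mm from gauge_base, axes as the gauge's. Flush means that both feet bear on the face
There are look-alikes about, which are no part of the job. Several things look just like the part that bears gauge_center: the one meant starts farthest to the robot's left.

How it is judged:
By the outcome, as a careful person would: the job done as asked, in the order asked, and still so for the second after the job is handed in, while the arm keeps its last pose, push and grip.
It also fails if it takes over 72 s, if anything falls off the work surface, if the arm or the gripper's body presses on something with over 40 N, if the wrist force passes 120 N, or if a joint passes its speed limit or range.

## Working session

There is one attempt and no reset: what is moved stays moved. The work goes in short steps, Python scripts to look and compute and a shell command to move; the robot and the scene stay as the last step left them, time stands still between calls to the robot, and variables do not carry over. Pictures are saved under pics/ and viewed, at most 10 in all, crops included, and the job is handed in when it is done.

```bash
mkdir -p pics; ls
cat > h.py <<'E'
import numpy as np, cv2
from workcell import env
def cam(n):
    c=env.read_camera(n); return c
def ray(c,u,v):
    f=210/np.tan(np.radians(c["fov_y"])/2)
    T=np.array(c["T"]); d=T[:3,:3]@np.array([(u-c["cx"])/f,-(v-c["cy"])/f,-1]); return T[:3,3],d/np.linalg.norm(d)
def onz(c,u,v,z):
    o,d=ray(c,u,v); return o+d*(z-o[2])/d[2]
def proj(c,p):
    T=np.array(c["T"]); f=210/np.tan(np.radians(c["fov_y"])/2)
    q=T[:3,:3].T@(np.asarray(p)-T[:3,3]); return c["cx"]+f*q[0]/-q[2], c["cy"]-f*q[1]/-q[2]
def save(c,n,box=None,s=1):
    im=c["img"][:,:,::-1]
    if box: im=im[box[1]:box[3],box[0]:box[2]]
    cv2.imwrite("pics/"+n,cv2.resize(im,None,fx=s,fy=s,interpolation=cv2.INTER_CUBIC))
E
python3 - <<'E'
from h import *
for n in("scene","top"):
    c=cam(n); save(c,n+"0.png",s=1.4); print(n,{k:v for k,v in c.items() if k!="img"})
print(env.get_state())
E
```

```text
pics
scene {'fov_y': 53.14028203177048, 'cx': 284.1773824069855, 'cy': 209.40283404708094, 'T': array([[-0.52466146, -0.74014683,  0.42061029,  1.03164531],
       [ 0.85120986, -0.44848296,  0.27258907,  0.29555945],
       [-0.01311939,  0.50104461,  0.86532201,  1.03478805],
       [ 0.        ,  0.        ,  0.        ,  1.        ]])}
top {'fov_y': 46.27000130813618, 'cx': 277.7342708897884, 'cy': 198.88116666987676, 'T': array([[-1.73349894e-02,  9.88070914e-01, -1.53020803e-01,
         3.45901469e-01],
       [-9.99846788e-01, -1.75024790e-02,  2.52534497e-04,
        -2.29938729e-02],
       [-2.42872140e-03,  1.53001736e-01,  9.88222935e-01,
         1.41362344e+00],
       [ 0.00000000e+00,  0.00000000e+00,  0.00000000e+00,
         1.00000000e+00]])}
{'clock': 0.1, 'joint_pos': array([ 1.11638578e+00,  3.13955358e-01,  4.50918634e-02,  1.30358162e+00,
       -3.39654297e-05,  1.43118280e+00]), 'qvel': array([-0.00046706, -0.00167049,  0.00325235, -0.00067906, -0.00151018,
        0.00040158]), 'tau': array([ 1.60561969e-03, -4.81724238e+01,  2.99245870e+01,  1.26964817e-02,
       -2.21810656e-04,  1.30214719e-06]), 'tcp_pos': array([0.1778685 , 0.54634465, 0.24148062]), 'orientation': array([-2.25031834e-04,  1.56749342e-01,  9.87638073e-01, -7.93268976e-04]), 'wrist_force': array([ 0.13037258, -0.07676209, -0.21242691]), 'ft_torque': array([-0.00488577, -0.00281307,  0.08632944]), 'grip_force': 0.0, 'finger_gap': 0.08535421028214683}
```

View pics/scene0.png

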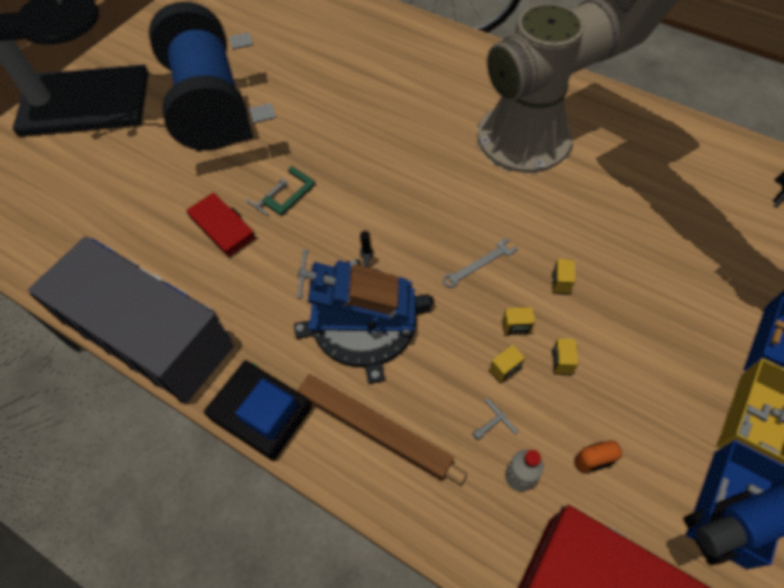

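View pics/top0.png

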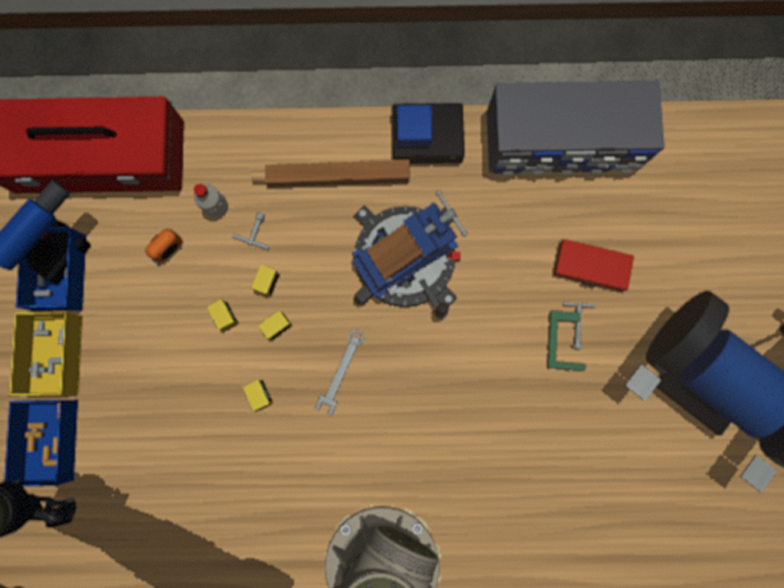

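The top view puts the gauge that counts (leftmost) at about (159,225) in raw pixels. The vise is at about (289,183), the handle near (315,219), and the red mark at (326,183) on the −y side. I'll zoom in on both views.

Run:
```python
from h import *
a=cam("top");b=cam("scene")
A=cv2.resize(a["img"][135:235,235:345,::-1],None,fx=5,fy=5,interpolation=cv2.INTER_CUBIC)[:, :]
cv2.imwrite("pics/topc.png",A)
save(b,"scenec.png",(200,155,320,280),4.8)
# yellow gauges
m=cv2.inRange(cv2.cvtColor(a["img"],cv2.COLOR_RGB2HSV),(24,120,90),(34,255,255))
for k in cv2.findContours(m,0,2)[0]:
    if cv2.contourArea(k)>80:
        r=cv2.minAreaRect(k); p=onz(a,*r[0],.05); bx=np.array([onz(a,*q,.052)[:2] for q in cv2.boxPoints(r)])
        e=[bx[1]-bx[0],bx[2]-bx[1]]; e.sort(key=np.linalg.norm)
        print(r[0],p.round(3),[np.linalg.norm(x).round(3) for x in e],"long yaw",np.degrees(np.arctan2(e[1][1],e[1][0])).round(1))
# red mark
m=cv2.inRange(a["img"],(150,0,0),(255,70,70)); m[:, :300]=0;m[:, 345:]=0
M=cv2.moments(m[150:230],True);u,v=M["m10"]/M["m00"],M["m01"]/M["m00"]+150;print("red",u,v,onz(a,u,v,.022))
```

```text
(182.61856079101562, 281.89178466796875) [0.332 0.241 0.05 ] [np.float64(0.035), np.float64(0.054)] long yaw -155.4
(26.827503204345703, 253.01870727539062) [0.418 0.673 0.05 ] [np.float64(0.105), np.float64(0.165)] long yaw 0.5
(195.08001708984375, 231.4400177001953) [0.47  0.208 0.05 ] [np.float64(0.036), np.float64(0.053)] long yaw -53.5
(157.0, 224.50001525878906) [0.491 0.314 0.05 ] [np.float64(0.036), np.float64(0.053)] long yaw -152.9
(187.9827423095703, 199.2930908203125) [0.56  0.229 0.05 ] [np.float64(0.034), np.float64(0.053)] long yaw -21.1
red 325.27272727272725 182.13636363636363 [ 0.60774747 -0.16106567  0.022     ]
```

View pics/topc.png

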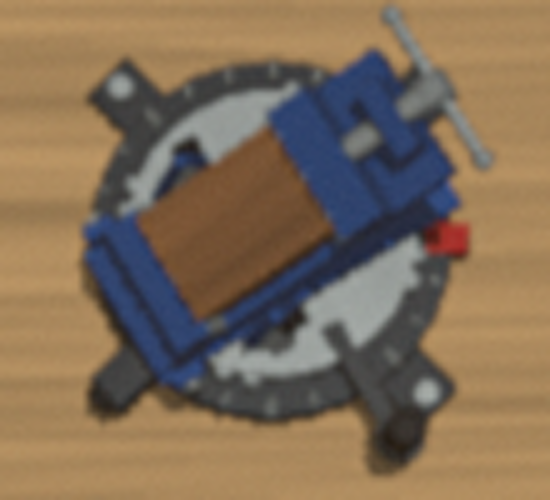

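View pics/scenec.png

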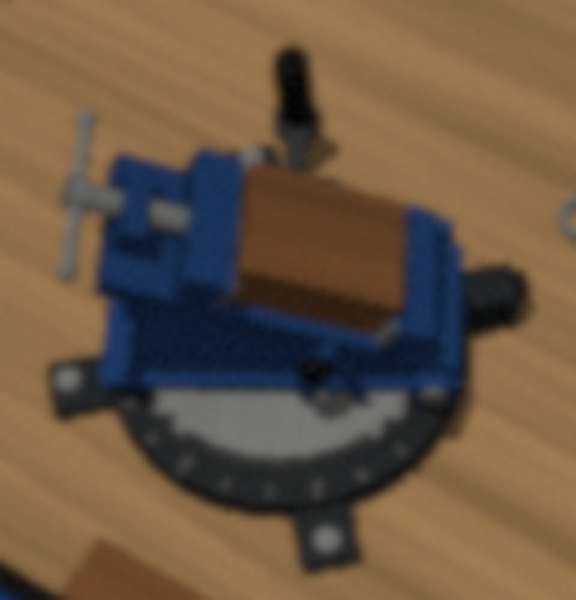

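```bash
cat >> h.py <<'E'
def tri(c1,p1,c2,p2):
    o1,d1=ray(c1,*p1);o2,d2=ray(c2,*p2)
    t=np.linalg.lstsq(np.c_[d1,-d2],o2-o1,rcond=None)[0]
    q1,q2=o1+t[0]*d1,o2+t[1]*d2; return (q1+q2)/2,np.linalg.norm(q1-q2)
E
python3 - <<'E'
from h import *
a=cam("top");b=cam("scene")
t=lambda u,v:(235+u/5-.4,135+v/5-.4); s=lambda u,v:(200+u/4.8-.4,155+v/4.8-.4)
print("base",onz(a,*t(271,240),.022))
L={"handtop":((405,428),(291,60)),"uph-x":((332,225),(248,168)),"dn-x":((203,320),(408,207)),"dn+x":((137,215),(397,308)),"uph+x":((268,128),(240,265))}
P={k:tri(a,t(*x),b,s(*y)) for k,(x,y) in L.items()}
for k,(p,e) in P.items(): print(k,p.round(4),e.round(4))
for e in("-x","+x"):
    d=P["uph"+e][0]-P["dn"+e][0]; print(np.degrees(np.arctan2(d[2],np.hypot(d[0],d[1]))),np.degrees(np.arctan2(d[1],d[0])),np.linalg.norm(d))
st=env.get_state();print(st["tcp_pos"])
from scipy.spatial.transform import Rotation as R
q=st["orientation"];print(R.from_quat(np.r_[q[1:],q[0]]).as_matrix().round(3))
E
```

```text
base [ 0.60825853 -0.05603299  0.022     ]
handtop [ 0.4916 -0.1267  0.0916] 0.0047
uph-x [ 0.5928 -0.0857  0.1448] 0.0008
dn-x [ 0.5492 -0.0158  0.1042] 0.0016
dn+x [0.6074 0.0165 0.111 ] 0.0037
uph+x [ 0.6451 -0.0539  0.1488] 0.0027
26.215738442550737 -58.05209852685783 0.0918052915500751
25.341418977662663 -61.78192461236709 0.08833850034508314
[0.17798444 0.54661322 0.24201278]
[[-0.951  0.31  -0.   ]
 [ 0.31   0.951 -0.001]
 [ 0.    -0.001 -1.   ]]
```

Measured so far:

| Item | Value |
|---|---|
| Slope | about 26° |
| Swivel | about −59° |
| Base centre | (0.608, −0.056) |
| Handle | (0.49, −0.127), top at z ≈ 0.092 |

Next I'll move above the handle.

```bash
J="python3 -m jog"; 
python3 -m jog '[[-1,-0.0282,-0.0302,0,0],[-1,-0.0282,-0.0302,0,0],[-1,-0.0282,-0.0302,0,0],[-1,-0.0282,-0.0302,0,0],[-1,-0.0282,-0.0302,0,0]]' >/dev/null
python3 -m jog '[[-1,-0.0282,-0.0302,0,0],[-1,-0.0282,-0.0302,0,0],[-1,-0.0282,-0.0302,0,0],[-1,-0.0282,-0.0302,0,0],[-1,-0.0282,-0.0302,0,0]]'
python3 -m jog '[[-1,-0.0282,-0.0302,0,0],[-1,-0.0282,-0.0302,0,0],[-1,-0.0282,-0.0302,0,0],[-1,-0.0282,-0.0302,0,0],[-1,-0.0282,-0.0302,0,0]]' >/dev/null
python3 -m jog '[[-1,-0.0282,-0.0302,0,0],[-1,-0.0282,-0.0302,0,0],[-1,-0.0282,-0.0302,0,0],[-1,0,0,0,-7],[-1,0,0,0,-7]]' >/dev/null
python3 -m jog '[[-1,0,0,0,-7],[-1,0,0,0,-7],[-1,0,0,0,-7],[-1,0,0,0,-7],[-1,0,0,0,-7]]'
python3 -m jog '[[-1,0,0,0,0],[-1,0,0,0,0]]'
python3 - <<'E'
from h import *
c=cam("wrist");save(c,"w1.png",s=1); print(c["T"][:3,3],c["fov_y"]); print(proj(c,[.4916,-.1267,.0916]))
E
```

```text
clock: 1.13
tcp_pos: [0.353, 0.1705, 0.2426]
orientation: [0.0, 0.157, 0.988, 0.0]
wrist_force: [0.1, 1.0, -0.3]
finger_gap: 0.0855
grip_force: 0.0
clock: 2.38
tcp_pos: [0.4924, -0.1273, 0.2422]
orientation: [-0.0, -0.27, 0.963, 0.0]
wrist_force: [-0.3, -0.1, -0.0]
finger_gap: 0.0855
grip_force: 0.0
clock: 2.55
tcp_pos: [0.4924, -0.1273, 0.2423]
orientation: [0.0, -0.265, 0.964, 0.0]
wrist_force: [-0.4, 0.2, -0.4]
finger_gap: 0.0854
grip_force: 0.0
[ 0.42718588 -0.16600784  0.37499572] 68.5847501968943
(np.float64(280.91810853784193), np.float64(199.83518875960246))
```

View pics/w1.png

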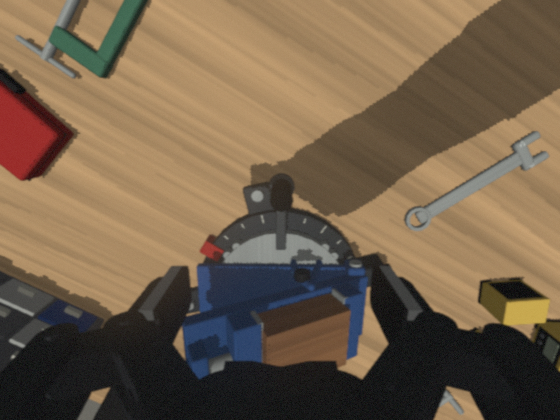

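The handle top sits at about (282,200), which matches the prediction. I'll go down and grip.

```bash
python3 -m jog '[[-1,0,0,0.036,0],[-1,0,0,0.036,0],[-1,0,0,0.036,0],[-1,0,0,0.036,0],[-1,0,0,0.036,0]]' 
python3 -m jog '[[1,0,0,0,0],[1,0,0,0,0],[1,0,0,0,0],[1,0,0,0,0],[1,0,0,0,0]]' 50 >/dev/null
python3 -m jog '[[1,0,0,0,0],[1,0,0,0,0],[1,0,0,0,0],[1,0,0,0,0],[1,0,0,0,0]]'
python3 - <<'E'
from h import *
from scipy.spatial.transform import Rotation as R
s=env.get_state();q=s["orientation"];M=R.from_quat(np.r_[q[1:],q[0]]).as_matrix()
print(M.round(3)); d=s["tcp_pos"][:2]-[.608,-.056];print(np.hypot(*d),np.degrees(np.arctan2(d[1],d[0]))+90)
E
```

```text
clock: 3.02
tcp_pos: [0.4924, -0.1272, 0.0611]
orientation: [0.0, -0.266, 0.964, -0.0]
wrist_force: [0.4, -0.0, 0.2]
finger_gap: 0.0856
grip_force: 0.0
clock: 3.85
tcp_pos: [0.494, -0.1276, 0.0647]
orientation: [0.002, -0.267, 0.964, -0.001]
wrist_force: [-0.6, 1.0, 6.9]
finger_gap: 0.0206
grip_force: 48.6
[[-0.858 -0.514  0.004]
 [-0.514  0.858 -0.001]
 [-0.003 -0.003 -1.   ]]
0.13467226138161661 -57.86892610145057
```

```bash
python3 -m jog '[[1,-0.0005,-0.0116,-0.002,-4.8],[1,-0.0005,-0.0116,0,-4.8],[1,-0.0005,-0.0116,0,-4.8],[1,-0.0005,-0.0116,0,-4.8],[1,-0.0005,-0.0116,0,-4.8]]' 
python3 -m jog '[[1,-0.0005,-0.0116,0,-4.8],[1,-0.0005,-0.0116,0,-4.8],[1,-0.0005,-0.0116,0,-4.8],[1,-0.0005,-0.0116,0,-4.8],[1,0,0,0,0]]'
python3 - <<'E'
from h import *
s=env.get_state(); d=s["tcp_pos"][:2]-[.608,-.056];print(s["tcp_pos"],np.hypot(*d),np.degrees(np.arctan2(d[1],d[0]))+90,s["wrist_force"],s["orientation"])
E
```

```text
clock: 4.27
tcp_pos: [0.5305, -0.1679, 0.0649]
orientation: [-0.0, -0.464, 0.886, 0.002]
wrist_force: [-4.6, 6.8, 2.6]
finger_gap: 0.021
grip_force: 52.2
clock: 4.68
tcp_pos: [0.5742, -0.1893, 0.0649]
orientation: [-0.0, -0.604, 0.797, 0.0]
wrist_force: [0.8, 1.4, -3.3]
finger_gap: 0.0211
grip_force: 51.6
[ 0.57420182 -0.18932329  0.06494741] 0.13754059813162622 -14.225117906850002 [ 0.76830345  1.37208474 -3.2556199 ] [-1.70884447e-06 -6.04255376e-01  7.96790710e-01  6.28628181e-05]
```

```bash
python3 -m jog '[[1,-0.0002,-0.0058,0,-2.4],[1,-0.0002,-0.0058,0,-2.4],[1,-0.0002,-0.0058,0,-2.4],[1,-0.0002,-0.0058,0,-2.4],[1,-0.0002,-0.0058,0,-2.4]]' 
python3 -m jog '[[1,-0.0001,-0.0045,0,-2.2],[1,0,0,0,0],[1,0,0,0,0]]'
python3 - <<'E'
from h import *
s=env.get_state(); d=s["tcp_pos"][:2]-[.608,-.056];print(s["tcp_pos"],np.hypot(*d),np.degrees(np.arctan2(d[1],d[0]))+90,s["wrist_force"],s["orientation"])
E
```

```text
clock: 5.1
tcp_pos: [0.6008, -0.194, 0.065]
orientation: [-0.001, -0.682, 0.731, 0.0]
wrist_force: [-2.1, 0.7, -1.6]
finger_gap: 0.0207
grip_force: 51.8
clock: 5.35
tcp_pos: [0.6072, -0.1943, 0.0649]
orientation: [0.0, -0.696, 0.718, -0.001]
wrist_force: [2.4, -1.1, -2.7]
finger_gap: 0.0209
grip_force: 51.8
[ 0.60723437 -0.19430462  0.06494864] 0.13830673802282104 -0.31717459709835794 [ 2.40930198 -1.10445782 -2.66920332] [ 3.43946397e-04 -6.96073330e-01  7.17970031e-01 -9.14367442e-04]
```

The vise is at −0.3°. I'll let go, rise, and move over to the gauge.

```bash
python3 -m jog '[[-1,0,0,0,0],[-1,0,0,0,0],[-1,0,0,0,0],[-1,0,0,0,0],[-1,0,0,0,0]]' 
python3 -m jog '[[-1,0,0,-0.04,0],[-1,0,0,-0.04,0],[-1,0,0,-0.04,0],[-1,0,0,-0.04,0],[-1,0,0,-0.04,0]]' 
python3 -m jog '[[-1,0,0,0,6.8],[-1,0,0,0,6.8],[-1,0,0,0,6.8],[-1,0,0,0,6.8],[-1,0,0,0,6.8]]' >/dev/null
python3 -m jog '[[-1,0,0,0,6.8],[-1,0,0,0,6.8],[-1,0,0,0,6.8],[-1,0,0,0,6.8],[-1,0,0,0,0]]' 
python3 -m jog '[[-1,-0.0098,0.0389,0,0],[-1,-0.0098,0.0389,0,0],[-1,-0.0098,0.0389,0,0],[-1,-0.0098,0.0389,0,0],[-1,-0.0098,0.0389,0,0]]' >/dev/null
python3 -m jog '[[-1,-0.0098,0.0389,0,0],[-1,-0.0098,0.0389,0,0],[-1,-0.0098,0.0389,0,0],[-1,-0.0098,0.0389,0,0],[-1,-0.0098,0.0389,0,0]]' >/dev/null
python3 -m jog '[[-1,-0.0098,0.0389,0,0],[-1,-0.0098,0.0389,0,0],[-1,-0.0098,0.0389,0,0],[-1,0,0,0,0],[-1,0,0,0,0]]'
python3 - <<'E'
from h import *
from scipy.spatial.transform import Rotation as R
a=cam("top");b=cam("scene");w=cam("wrist")
A=cv2.resize(a["img"][130:230,235:345,::-1],None,fx=3.6,fy=3.6,interpolation=cv2.INTER_CUBIC)
B=cv2.resize(b["img"][155:280,195:320,::-1],None,fx=3.2,fy=3.2,interpolation=cv2.INTER_CUBIC)
o=np.zeros((400,800,3),np.uint8);o[:A.shape[0],:A.shape[1]]=A;o[:400,400:800]=B[:400,:400];cv2.imwrite("pics/v2.png",o)
save(w,"w2.png")
s=env.get_state();q=s["orientation"];M=R.from_quat(np.r_[q[1:],q[0]]).as_matrix();print(M.round(3))
m=cv2.inRange(cv2.cvtColor(w["img"],cv2.COLOR_RGB2HSV),(22,110,110),(34,255,255))
for k in cv2.findContours(m,0,2)[0]:
    if cv2.contourArea(k)>300:
        r=cv2.minAreaRect(k);print(r,[onz(w,*x,.052)[:2].round(4) for x in cv2.boxPoints(r)],onz(w,*r[0],.052))
print(proj(w,[.491,.314,.052]))
E
```

```text
clock: 5.77
tcp_pos: [0.6067, -0.194, 0.0646]
orientation: [0.0, -0.697, 0.717, -0.0]
wrist_force: [-0.0, 1.0, 0.2]
finger_gap: 0.0794
grip_force: 0.0
clock: 6.18
tcp_pos: [0.6062, -0.1938, 0.2664]
orientation: [0.0, -0.697, 0.717, -0.0]
wrist_force: [0.3, -1.3, -0.5]
finger_gap: 0.0854
grip_force: 0.0
clock: 7.02
tcp_pos: [0.6065, -0.194, 0.2643]
orientation: [0.0, -0.233, 0.972, 0.0]
wrist_force: [-1.3, -0.8, 0.6]
finger_gap: 0.0851
grip_force: 0.0
clock: 8.27
tcp_pos: [0.4881, 0.3161, 0.2642]
orientation: [0.0, -0.238, 0.971, -0.0]
wrist_force: [-0.1, -0.4, 0.1]
finger_gap: 0.0852
grip_force: 0.0
[[-0.89  -0.457 -0.   ]
 [-0.457  0.89  -0.   ]
 [ 0.    -0.    -1.   ]]
((526.9999389648438, 284.0), (107.99998474121094, 63.99999237060547), 90.0) [array([0.4192, 0.5663]), array([0.3843, 0.6343]), array([0.5029, 0.7413]), array([0.5421, 0.6649])] [0.45861661 0.6487236  0.052     ]
((279.5, 199.0), (22.0, 29.0), 90.0) [array([0.4987, 0.2992]), array([0.4835, 0.3288]), array([0.5068, 0.3411]), array([0.5223, 0.3109])] [0.50267743 0.31991988 0.052     ]
((186.79200744628906, 206.77978515625), (29.847929000854492, 41.76286697387695), 46.63658142089844) [array([0.5779, 0.2031]), array([0.5301, 0.2217]), array([0.543 , 0.2527]), array([0.5923, 0.2346])] [0.56039554 0.22800266 0.052     ]
((201.0283966064453, 126.17973327636719), (33.01207733154297, 48.55634689331055), 81.02737426757812) [array([0.4701, 0.1772]), array([0.4397, 0.2197]), array([0.468 , 0.2384]), array([0.4995, 0.1948])] [0.46907398 0.20746187 0.052     ]
((287.5, 21.0), (42.0, 35.0), 90.0) [array([0.3298, 0.221 ]), array([0.3143, 0.2511]), array([0.3463, 0.2685]), array([0.3623, 0.2373])] [0.33790679 0.24430892 0.052     ]
(np.float64(279.5514582595184), np.float64(187.9324444718842))
```

View pics/v2.png

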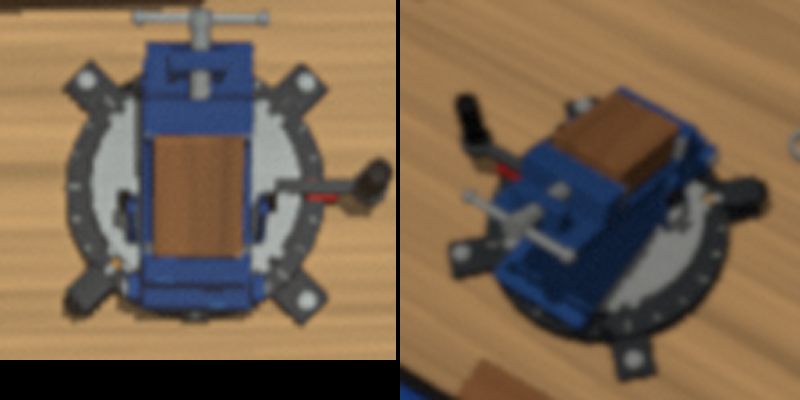

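View pics/w2.png

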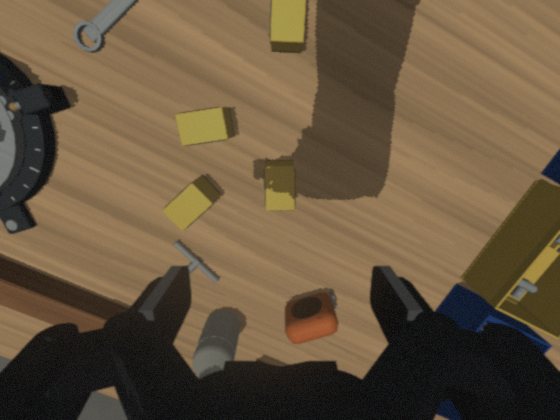

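The vise is in the detent with its arm over the red mark, at about (320,197) in the left panel. The gauge, at about (280,188) in the wrist view, is square to the jaws. I'll go down and grip it.

```bash
python3 -m jog '[[-1,-0.0016,-0.0032,0.04,0],[-1,0,0,0.04,0],[-1,0,0,0.04,0],[-1,0,0,0.04,0],[-1,0,0,0.04,0]]' 
python3 -m jog '[[-1,0,0,0.03,0],[-1,0,0,0.014,0],[-1,0,0,0,0],[0,0,0,0,0],[0.3,0,0,0,0]]' 22
python3 -m jog '[[1,0,0,0,0],[1,0,0,0,0],[1,0,0,0,0],[1,0,0,0,0],[1,0,0,0,0]]' 
python3 -m jog '[[1,0,0,0,0],[1,0,0,0,0]]'
python3 - <<'E'
from h import *
w=cam("wrist");save(w,"w3.png")
E
```

```text
clock: 8.83
tcp_pos: [0.4928, 0.31, 0.0632]
orientation: [0.001, -0.234, 0.972, 0.0]
wrist_force: [0.5, -0.1, 0.1]
finger_gap: 0.0851
grip_force: 0.0
clock: 9.25
tcp_pos: [0.4936, 0.3115, 0.0218]
orientation: [0.001, -0.234, 0.972, 0.0]
wrist_force: [0.4, 0.5, -0.3]
finger_gap: 0.064
grip_force: 0.0
clock: 9.67
tcp_pos: [0.4933, 0.3125, 0.0218]
orientation: [0.002, -0.235, 0.972, 0.0]
wrist_force: [1.0, -0.4, 5.5]
finger_gap: 0.0334
grip_force: 31.1
clock: 9.83
tcp_pos: [0.4933, 0.3125, 0.0217]
orientation: [0.002, -0.235, 0.972, 0.0]
wrist_force: [0.9, -0.1, 7.3]
finger_gap: 0.0338
grip_force: 31.1
```

View pics/w3.png

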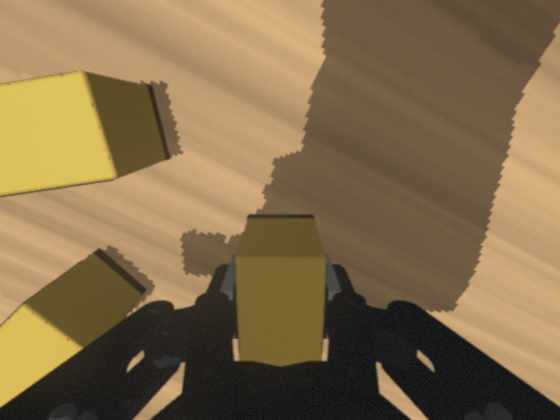

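Run:
```python
from h import *
from scipy.spatial.transform import Rotation as R
w=cam("wrist");s=env.get_state();q=s["orientation"];M=R.from_quat(np.r_[q[1:],q[0]]).as_matrix()
for px,z in(((281,257),.052),((281,362),.052),((281,215),.003)):
    p=onz(w,*px,z);print(p.round(4),(M.T@(p-s["tcp_pos"])).round(4))
# block top in top view after turn
a=cam("top");b=cam("scene")
t=lambda u,v:(235+u/3.6-.4,130+v/3.6-.4); sc=lambda u,v:(195+(u-400)/3.2-.4,155+v/3.2-.4)
L={"up+y":((153,137),(626,184)),"up-y":((246,137),(553,137)),"dn-y":((247,255),(620,89)),"dn+y":((153,257),(684,122))}
for k,(x,y) in L.items():
    p,e=tri(a,t(*x),b,sc(*y));print(k,p.round(4),e.round(4))
# model prediction: centre of top in x with hinge unknown
```

```text
[0.4691 0.3004 0.052 ] [ 0.027   0.0003 -0.0304]
[0.5111 0.322  0.052 ] [-0.0202  0.0003 -0.0302]
[0.4688 0.3005 0.003 ] [0.0274 0.0005 0.0186]
up+y [ 0.6269 -0.0228  0.1388] 0.0006
up-y [ 0.6243 -0.0913  0.1463] 0.0003
dn-y [ 0.5411 -0.0891  0.1091] 0.0056
dn+y [ 0.5419 -0.0222  0.1132] 0.0014
```

The gauge is held centred, and the block's top centre is at about (0.584, −0.056, 0.127). I'll lift, square up, and carry it over.

```bash
python3 -m jog '[[1,0,0,-0.02,0],[1,0,0,-0.04,0],[1,0,0,-0.04,0],[1,0,0,-0.04,0],[1,0,0,-0.04,0]]' 
python3 -m jog '[[1,0,0,-0.04,6.8],[1,0,0,-0.02,6.8],[1,0,0,0,6.8],[1,0,0,0,6.8],[1,0,0,0,0]]' 
python3 -m jog '[[1,-0.009,-0.0369,0,0],[1,-0.009,-0.0369,0,0],[1,-0.009,-0.0369,0,0],[1,-0.009,-0.0369,0,0],[1,-0.009,-0.0369,0,0]]' >/dev/null
python3 -m jog '[[1,-0.009,-0.0369,0,0],[1,-0.009,-0.0369,0,0],[1,-0.009,-0.0369,0,0],[1,-0.009,-0.0369,0,0],[1,-0.009,-0.0369,0,0]]' >/dev/null
python3 -m jog '[[1,0,0,0,0],[1,0,0,0,0],[1,0,0,0,0]]'
python3 - <<'E'
from h import *
from scipy.spatial.transform import Rotation as R
s=env.get_state();q=s["orientation"];M=R.from_quat(np.r_[q[1:],q[0]]).as_matrix();print(M.round(4),s["tcp_pos"],s["wrist_force"])
w=cam("wrist");save(w,"w4.png")
for p in([.584,-.056,.127],[.6256,-.023,.1426],[.6256,-.089,.1426],[.5415,-.023,.111],[.5415,-.089,.111]):print(proj(w,p))
E
```

```text
clock: 10.45
tcp_pos: [0.4909, 0.3117, 0.2015]
orientation: [-0.001, -0.235, 0.972, -0.0]
wrist_force: [1.3, 0.9, -1.3]
finger_gap: 0.0338
grip_force: 30.2
clock: 10.87
tcp_pos: [0.4916, 0.312, 0.2605]
orientation: [-0.0, 0.002, 1.0, 0.0]
wrist_force: [-0.8, 0.4, -1.6]
finger_gap: 0.0338
grip_force: 30.3
clock: 11.95
tcp_pos: [0.5811, -0.0569, 0.2593]
orientation: [-0.001, -0.0, 1.0, 0.001]
wrist_force: [-0.1, -0.6, -1.5]
finger_gap: 0.0338
grip_force: 30.2
[[-1.0e+00 -6.0e-04 -2.2e-03]
 [-6.0e-04  1.0e+00  1.1e-03]
 [ 2.2e-03  1.1e-03 -1.0e+00]] [ 0.58105716 -0.05693293  0.25933982] [-0.08177767 -0.57510877 -1.47493636]
(np.float64(281.4345386785291), np.float64(208.97514813362815))
(np.float64(318.64374191820536), np.float64(258.7594735763876))
(np.float64(244.40517842649552), np.float64(258.88935385648415))
(np.float64(317.692572218144), np.float64(159.0216764525464))
(np.float64(244.97480749362697), np.float64(159.1207646388211))
```

View pics/w4.png

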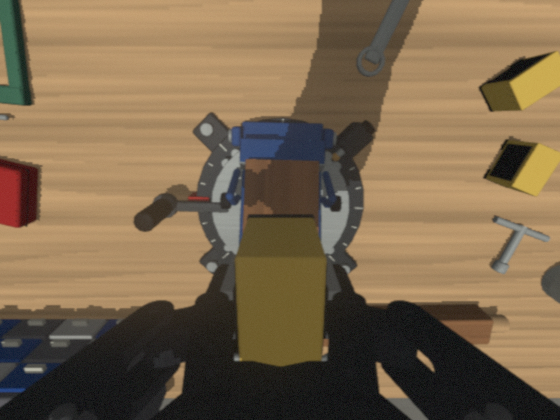

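The block's low edge at row 160 matches the prediction and the gauge is centred across it. I'll go down and feel for first contact.

```bash
python3 -m jog '[[1,-0.002,0.001,0.036,0],[1,0,0,0.036,0],[1,0,0,0.015,0],[1,0,0,0,0],[1,0,0,0,0]]' 
python3 -m jog '[[1,0,0,0.002,0],[1,0,0,0.002,0],[1,0,0,0,0]]' | grep -E "tcp|force"
python3 -m jog '[[1,0,0,0.002,0],[1,0,0,0.002,0],[1,0,0,0,0]]' | grep -E "tcp|force"
python3 -m jog '[[1,0,0,0.002,0],[1,0,0,0,0]]' | grep -E "tcp|force"
```

```text
clock: 12.42
tcp_pos: [0.5829, -0.0544, 0.173]
orientation: [-0.001, -0.001, 1.0, 0.0]
wrist_force: [0.1, 0.1, -0.8]
finger_gap: 0.0336
grip_force: 30.3
tcp_pos: [0.5845, -0.0559, 0.1705]
wrist_force: [-0.2, 0.8, -1.4]
grip_force: 30.3
tcp_pos: [0.5847, -0.056, 0.1677]
wrist_force: [-3.8, 1.7, 10.6]
grip_force: 31.9
tcp_pos: [0.5846, -0.056, 0.1668]
wrist_force: [-6.5, 2.9, 15.0]
grip_force: 32.4
```

Contact came at TCP z ≈ 0.168. Next I'll swing the gauge down about its uphill foot in steps of about 4°, watching the force and the tilt.

```bash
cat > tilt.py <<'E'
from h import *
from scipy.optimize import minimize_scalar
w=cam("wrist");s=env.get_state();p=s["tcp_pos"]
col=w["img"][:,270:292].astype(float).mean(1)   # mean over centre columns
yel=(col[:,0]-col[:,2])
g=np.gradient(col.sum(1))
rows=[(r,int(g[r])) for r in range(180,345) if abs(g[r])>8 and abs(g[r])==abs(g[r-2:r+3]).max()]
def rows_at(t,h=.030):
    t=np.radians(t);R=np.array([[np.cos(t),-np.sin(t)],[np.sin(t),np.cos(t)]]);P=[p[0],p[2]+.008]
    out=[]
    for c in((-.027,.052-h),(-.027,.003-h)):
        q=P+R@np.array(c); out.append(round(proj(w,[q[0],p[1],q[1]])[1]))
    return out
print(rows);print({t:rows_at(t) for t in range(0,32,4)})
print(p.round(4),s["wrist_force"].round(1),s["grip_force"])
E
python3 tilt.py
python3 -m jog '[[1,0,0,-0.001,0],[1,0.0021,0,0.0017,0],[1,0.002,0,0.0019,0],[1,0,0,0,0]]' | grep -E "tcp|force"
python3 tilt.py
python3 -m jog '[[1,0.0018,0,0.002,0],[1,0,0,0,0]]' | grep -E "tcp|force"
python3 -m jog '[[1,0.0017,0,0.0022,0],[1,0,0,0,0]]' | grep -E "tcp|force"
python3 tilt.py
```

```text
[(214, -36), (217, 48), (256, 16)]
{0: [257, 215], 4: [251, 218], 8: [246, 221], 12: [240, 223], 16: [236, 227], 20: [231, 230], 24: [228, 233], 28: [224, 237]}
[ 0.5846 -0.056   0.1668] [-5.3  1.8 14.6] 32.40674436092377
tcp_pos: [0.5819, -0.0562, 0.1645]
wrist_force: [-1.4, 1.5, 13.1]
grip_force: 32.1
[(217, -34), (220, 45), (252, 17)]
{0: [257, 215], 4: [251, 218], 8: [246, 220], 12: [241, 223], 16: [236, 226], 20: [232, 230], 24: [228, 233], 28: [225, 237]}
[ 0.5819 -0.0562  0.1645] [-2.5  1.9 13.4] 32.07096576690674
tcp_pos: [0.5801, -0.0562, 0.1624]
wrist_force: [-1.5, 1.1, 13.5]
grip_force: 32.0
tcp_pos: [0.5783, -0.0562, 0.16]
wrist_force: [-2.5, 1.4, 12.4]
grip_force: 32.0
[(186, 8), (226, 29), (245, 22)]
{0: [257, 215], 4: [251, 218], 8: [246, 221], 12: [241, 223], 16: [236, 227], 20: [232, 230], 24: [228, 233], 28: [225, 237]}
[ 0.5783 -0.0563  0.1601] [-3.1  1.9 12.9] 31.962230801582336
```

It's pivoting, now at about 10°. Carrying on.

```bash
python3 -m jog '[[1,0.0016,0,0.0022,0],[1,0,0,0,0]]' | grep -E "tcp|force"
python3 -m jog '[[1,0.0015,0,0.0023,0],[1,0,0,0,0]]' | grep -E "tcp|force"
python3 tilt.py
python3 -m jog '[[1,0.0014,0,0.0023,0],[1,0,0,0,0]]' | grep -E "tcp|force"
python3 tilt.py
```

```text
tcp_pos: [0.5765, -0.0563, 0.1576]
wrist_force: [-2.1, 0.9, 12.1]
grip_force: 31.9
tcp_pos: [0.575, -0.0563, 0.1552]
wrist_force: [-3.2, 1.7, 10.7]
grip_force: 31.8
[(232, 14), (238, 25)]
{0: [257, 215], 4: [251, 218], 8: [246, 221], 12: [241, 223], 16: [236, 227], 20: [232, 230], 24: [228, 233], 28: [225, 237]}
[ 0.575  -0.0563  0.1552] [-2.7  0.5 11.6] 31.80045247077942
tcp_pos: [0.5735, -0.0564, 0.1528]
wrist_force: [-2.5, 2.1, 12.1]
grip_force: 31.8
[(197, 8), (236, 27)]
{0: [257, 215], 4: [251, 218], 8: [246, 221], 12: [241, 223], 16: [236, 227], 20: [232, 230], 24: [228, 233], 28: [225, 237]}
[ 0.5735 -0.0564  0.1529] [-3.2  0.9 11.2] 31.80353343486786
```

```bash
python3 -m jog '[[1,0.0006,0,0.0012,0],[1,0,0,0,0]]' | grep -E "tcp|force"
python3 -m jog '[[1,0.0006,0,0.0012,0],[1,0,0,0,0]]' | grep -E "tcp|force"
python3 tilt.py
python3 -m jog '[[1,0.0005,0,0.0012,0],[1,0,0,0,0]]' | grep -E "tcp|force"
python3 tilt.py
python3 - <<'E'
from h import *
b=cam("scene");w=cam("wrist")
u,v=proj(b,[.575,-.056,.15]);print(u,v)
B=cv2.resize(b["img"][int(v)-45:int(v)+45,int(u)-50:int(u)+50,::-1],None,fx=4,fy=4,interpolation=cv2.INTER_CUBIC)
W=cv2.resize(w["img"][120:300,200:360,::-1],None,fx=2,fy=2)
o=np.zeros((360,720,3),np.uint8);o[:,:400]=B;o[:,400:]=W;cv2.imwrite("pics/f.png",o)
E
```

```text
tcp_pos: [0.5729, -0.0564, 0.1517]
wrist_force: [-2.5, 1.1, 12.0]
grip_force: 31.8
tcp_pos: [0.5725, -0.0565, 0.1509]
wrist_force: [-3.2, 1.1, 13.0]
grip_force: 32.3
[(234, 28)]
{0: [257, 215], 4: [251, 218], 8: [246, 221], 12: [241, 223], 16: [236, 227], 20: [232, 230], 24: [228, 233], 28: [224, 237]}
[ 0.5724 -0.0565  0.1509] [-2.5  0.7 14.2] 32.2346556186676
tcp_pos: [0.5723, -0.0565, 0.1504]
wrist_force: [-3.4, 2.2, 16.7]
grip_force: 32.6
[(233, 28)]
{0: [257, 215], 4: [251, 218], 8: [246, 220], 12: [241, 223], 16: [236, 226], 20: [232, 230], 24: [228, 233], 28: [225, 237]}
[ 0.5723 -0.0565  0.1504] [-4.2  2.6 16.3] 32.60042488574982
265.02248256223174 188.5436740882858
```

View pics/f.png

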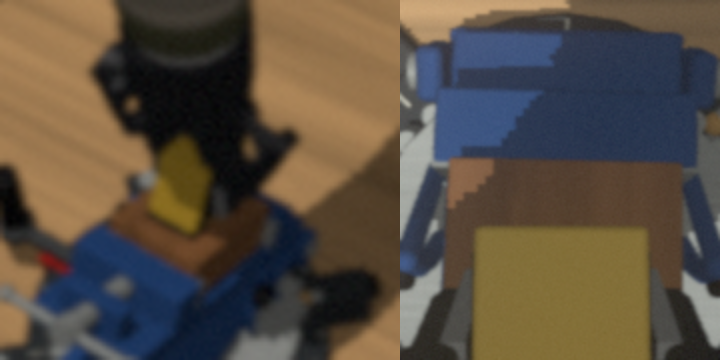

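The picture shows the gauge lying on the block, centred across it and about 19 mm clear of the uphill edge. Pad friction still loads the uphill foot more, so I'll shift the push towards vertical and press a little harder to make both feet bear.

```bash
python3 -m jog '[[1,0.0008,0,0.0006,0],[1,0,0,0,0],[1,0,0,0,0]]' 20 | grep -E "tcp|force|gap"
python3 -m jog '[[1,0.0005,0,0.0008,0],[1,0,0,0,0],[1,0,0,0,0]]' | grep -E "tcp|force|gap"
python3 tilt.py; python3 -c "
from h import *
print(env.get_state()['ft_torque'])"
```

```text
tcp_pos: [0.5718, -0.0566, 0.1501]
wrist_force: [-3.1, 1.0, 17.5]
finger_gap: 0.0336
grip_force: 32.6
tcp_pos: [0.5717, -0.0567, 0.1498]
wrist_force: [-2.5, 1.3, 19.9]
finger_gap: 0.0337
grip_force: 32.9
[(233, 27)]
{0: [257, 215], 4: [252, 218], 8: [246, 220], 12: [241, 223], 16: [236, 226], 20: [232, 230], 24: [228, 233], 28: [225, 237]}
[ 0.5716 -0.0566  0.1498] [-3.2  1.7 18.4] 32.926915884017944
[ 0.17246265  0.28963714 -0.0463939 ]
```

```bash
python3 -m jog '[[1,0.0002,0,0.0008,0],[1,0,0,0,0],[1,0,0,0,0],[1,0,0,0,0],[1,0,0,0,0]]' | grep -E "tcp|force|gap|ori"
python3 -m jog '[[1,0,0,0,0],[1,0,0,0,0],[1,0,0,0,0],[1,0,0,0,0],[1,0,0,0,0]]' | grep -E "tcp|force|gap|clock"
python3 tilt.py | head -1
python3 - <<'E'
from h import *
w=cam("wrist")
hsv=cv2.cvtColor(w["img"],cv2.COLOR_RGB2HSV)
m=cv2.inRange(hsv,(22,110,60),(34,255,255))
for r in(240,260,280): 
    x=np.where(m[r,220:345])[0]+220; print(r,x.min(),x.max())
g=cv2.inRange(hsv,(5,60,20),(18,255,200))
for r in(206,215,225): 
    x=np.where(g[r,225:340])[0]+225; print("block",r,x.min(),x.max())
E
```

```text
tcp_pos: [0.5716, -0.0566, 0.1494]
orientation: [0.005, 0.0, 1.0, -0.001]
wrist_force: [-5.1, 2.3, 22.4]
finger_gap: 0.0336
grip_force: 33.2
clock: 16.58
tcp_pos: [0.5716, -0.0566, 0.1494]
wrist_force: [-4.1, 2.7, 21.4]
finger_gap: 0.0339
grip_force: 33.2
[(202, 8), (233, 29)]
240 238 322
260 237 322
280 237 323
block 206 225 339
block 215 225 339
block 225 225 339
```

```bash
python3 -c "
from workcell import env
print(env.hand_in())"
```

```text
the job is handed in; nothing more can be done
None
```

I swung the vise into its detent over the red mark and let go of the handle, then handed in with the yellow gauge still gripped and pressed at about 21 N on the middle of the block's slope; that both feet bear is judged from how the force rose, not seen directly.

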